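# Peel the top mixing tray off its clinging stack and present it

## Task

Three square white paint-mixing trays stand nested in a rack: slide the little black-knobbed keeper outward, away from the trays, until you feel it meet its stop, then grip the upright tab of the top tray and peel the tray off the snap beads by that corner, so that the tabbed corner comes clearly up while the opposite corner still rests on the stack. Lift the tray free, carry it over the closed watercolour tin and hold it there level, centred about a hand's breadth (10 cm) above the tin's lid; the program finishes while still holding the tray up in the gripper, and the tin and the things standing around are not disturbed.

Things in the scene. Friction and masses are not known exactly. Their poses are not given: they have to be found in the camera images.
- rack: Fixed rack: 150 x 150 x 10 mm plywood board, corners on its x and y axes, holding three nested square trays (110 mm edges; rounded corners on the axes, 74 mm from the centre); the lower two are fixed. Origin on the table under the centre; z up, -x to the robot at yaw 0. Rim of the top tray tops at z = 58 mm, of the one below at 46 mm.
- near_bead (a point): Centre of the sprung 16 mm ball (snap bead) at the tabbed -x corner, 65 mm up; like ones at the other three corners, on posts 22 x 12 mm, 74 mm high, 93 mm from the centre. Each overlaps the tray's rim by 2 mm, gives way to about 5 N of lift and is passed after 8 mm of rise. Peeling about the far corner takes about 10 N at the tab, a straight pull 15 to 20 N.
- keeper (a joint): Travel of the keeper, m: 0 to 0.003 at the start, where it overlaps the top tray's rim; clear of it from 0.008; 0.022 against its outer stop. Slides with 1.5 N friction and stays where left. It moves along the rack's (1, 1, 0)/sqrt(2) direction, outward from the middle of the tray edge between the +x and +y corners.
- keeper_knob (a point): Centre of the keeper's upright black knob (13 to 15 mm diameter), 79 mm above the table; moves with the keeper. The knob stands from 63 to 91 mm above the table, on a steel plate 22 mm wide. A stop block 64 mm high has its near face 39 mm outward of the knob's axis at joint 0.
- tray: Top tray, white plastic, 110 x 110 mm, 24 mm high, about 80 g. Origin at the centre of its underside, 34 mm above the table when seated; same axes as the rack when seated (corners on x and y; tab at the -x corner), z up. The rim is 12 mm high, from 12 to 24 mm over the origin. Walls taper inwards, with 2 mm play to the tray below.
- tray_tab (a point): Middle of the height range to grip on the upright tab at the tray's -x corner: 57 mm from the tray's centre along -x, 39 mm above the tray's underside. The tab is 22 mm long (x), 9 mm thick (y) and stands 29 mm above the rim; grip across its thickness.
- tray_far (a point): Bottom of the rim at the corner opposite the tab: 74 mm from the tray's centre along +x, 12 mm above its underside; 46 mm above the table when seated. The peel turns about this corner.
- tin: Closed watercolour tin with a blue lid, 91 x 126 x 30 mm, 0.4 kg, lying loose on the table; origin at the centre of its underside, long side roughly along its y.
- ochre_jar: Bystander: ochre jar with black cap, 39 mm diameter, 48 mm high, origin under its centre.
- tape: Bystander: masking tape roll lying flat, 75 mm diameter, 19 mm high, origin under its centre.
- sanding_block: Bystander: cork sanding block, 56 x 85 x 24 mm, origin under its centre.

How it is judged:
By the outcome, as a careful person would: the job done as asked, in the order asked, and still so for the second after the job is handed in, while the arm keeps its last pose, push and grip.
It also fails if it takes over 48 s, if anything falls off the work surface, if the arm or the gripper's body presses on something with over 40 N, if the wrist force passes 120 N, or if a joint passes its speed limit or range.

## Robot

A 6-joint arm with a two-finger parallel gripper is mounted at the origin on the work surface; the furniture and walls round the work are solid. World frame = base frame: x ahead of the robot, y to its left, z up, the work surface at z = 0. Lengths are in mm, angles in rad, forces in N, time in s.
With the tool pointing down it reaches from about 275 to 750 mm from the base axis. Payload 10.2 kg.
Tool frame: the origin (TCP) lies between the finger pads; the fingertips stand 17 mm ahead of it and the grasp point (between the pads) lies 2 mm behind it (tips_ahead is the distance from the TCP to the fingertips, in mm); z points along the fingers, y is the line along which they close (so a half turn about z gives the same grasp; the last joint's range is limited). The gripper opens to 85 mm and grips with 20 to 120 N. Pads are 22 mm wide; open, the fingers measure 114 mm over their backs; the gripper's body (76 mm by 85 mm) begins 54 mm behind the grasp point. The pads swing forward as they close: fully open they stand 13 mm farther back than shut.
Start: joints at [-0.223, 0.313, 1.498, -0, 1.331, -0.223], TCP at [525.006, -0.014, 248.294] pointing down, gripper open.
Joint ranges: [-2.94, 2.94], [-0.97, 2.17], [0.19, 2.56], [-1.23, 4.37], [0.02, 3.11], [-2.88, 2.88]. Speed limits (rad/s): [2.39, 2.39, 3.01, 3.14, 3.14, 3.14].

## Interface

Orientations are given as a unit quaternion [w, x, y, z].
In Python, from rig import sense, capture, finish_job, boxes_of, tips_ahead gives the robot as it stands.
- The arm moves only by the tool drive_tool, never from a script. Its argument "commands" is text: rows parted by semicolons, each of 7 numbers parted by spaces: the shift along the world's x, y, z in units of 0.1 m (1.0 is 0.1 m), then the turn, a rotation vector about the world's x, y, z in units of pi/4 rad (1.0 is pi/4 rad), then the opening in per cent of the stroke, from 0 (shut) to 100 (fully open). A call has 1 to 20 rows; each row shifts and turns the commanded pose from where the row before left it; what a row does not reach is not made up. A row lasts 1/12 s, in which the tool goes at most 41.7 mm and 7.16 degrees, less where a joint would pass 70% of its speed; a pose out of reach is approached as far as the arm can. A call with a number of a shift or a turn outside -1 to 1 is refused whole. A call with a gripper value outside its range is refused whole. The fingers move at their own pace and stop on an object; "force" is the grip in N (left out, the last holds). Time passes only in rows, so rows that do not move let the fingers close. It gives the time, the measured TCP pose, the force, the opening and the grip force at its end, in the units of the state.
- sense(): the state, without advancing time (a new reading comes with each control period).
- capture(name): name is "scene" or "side" or "wrist"; returns a dict with "pixels" (480x640x3 uint8, blue, green, red), "fov_y" (degrees; the focal length in pixels is half the picture's height over the tangent of half this angle, whatever the lens; pixels are square), "cx", "cy" (the principal point, pixels), "position" and "attitude" of the camera in the world; the wrist camera has in their place "tool_from_camera" (4x4, takes a point from camera to tool coordinates, whose origin is the TCP and whose axes are the flange's). Camera axes: x right, y down, z forward; pixel columns grow to the right and rows downward; lengths in mm; the calibration is good to about 2 mm. A picture is of the moment at which its call begins: read the wrist's pose just before it. There is no depth.
- finish_job(): hands the job in; it is judged then, once.
Trained networks look in a picture, given as the dict that the camera call returned (one of the last four; its "shot" number tells which), for a name from the list of things; names that differ only in an ending like _2 or _b are one class to them, and where a whole thing is asked for, a point or a joint stands for the part that bears it (a point fixed in the world has none). Each returns a list of dicts, best first, with "confidence" (0 to 1); they miss things now and then, are a little off and sometimes report something else, mostly with a low value. They report only what shows in the picture. A call takes as long as a camera call.
- boxes_of(picture, name): "position" ([column, row] in pixels, amid what is visible of it).
The state is a dict: "time_s": time; "joints": joint angles; "dq": joint speeds; "tau": joint torques, N m; "eef_pos": TCP position; "ee_rot": TCP orientation; "force": force on the tool from outside, world axes, zero at the start; "wrist_torque": the same for the moment, N m; "grip_width": opening from 0.0 (shut) to 1.0 (fully open); "grip_force": force on a finger pad.
Only numpy, scipy, OpenCV 4.12 (cv2) and the standard library are available. Lean on these libraries where they do the work, as an engineer would, in place of code of your own. Each camera call takes 0.05 s, during which the arm holds its last target. There are 200 camera calls.

## Working session

There is one attempt and no reset: what is moved stays moved. The work goes in short steps, Python scripts to look and compute and a tool call to move; the robot and the scene stay as the last step left them, time stands still between calls to the robot, and variables do not carry over. Pictures are saved under pics/ and viewed, at most 10 in all, crops included, and the job is handed in when it is done.

Besides the shell and the picture viewer there is one more tool, called by a JSON object that holds its "fn" and its "kwargs". drive_tool: Moves the arm, as the interface text tells. Shifts and turns lie within -1 to 1; 1 stands for 0.1 m of shift or pi/4 rad of turn. Its arguments: {"type":"object","properties":{"commands":{"type":"string"},"force":{"type":"number"}},"required":["commands"]}

```bash
mkdir -p pics; cat > h.py <<'E'
import numpy as np,cv2
from rig import *
from scipy.spatial.transform import Rotation as R
def rot(a):
    a=np.array(a,float)
    if a.shape==(3,3): return a
    return R.from_quat([a[1],a[2],a[3],a[0]]).as_matrix()
def cam(p,s=None):
    f=240/np.tan(np.radians(p['fov_y'])/2)
    if 'position' in p: return f,rot(p['attitude']),np.array(p['position'])
    T=np.array(p['tool_from_camera']);Rt=rot(s['ee_rot'])
    return f,Rt@T[:3,:3],Rt@T[:3,3]+np.array(s['eef_pos'])
def onz(p,px,z,s=None):
    f,A,o=cam(p,s);d=A@np.array([(px[0]-p['cx'])/f,(px[1]-p['cy'])/f,1]);return o+d*(z-o[2])/d[2]
def proj(p,X,s=None):
    f,A,o=cam(p,s);c=A.T@(np.array(X,float)-o);return np.array([p['cx']+f*c[0]/c[2],p['cy']+f*c[1]/c[2]])
Z=dict(near_bead=65,keeper_knob=79,tray=46,tray_tab=73,tray_far=46,tin=30,ochre_jar=24,tape=10,sanding_block=24,rack=30)
def look(n,names,fn=None):
    s=sense();p=capture(n)
    if fn: cv2.imwrite('pics/'+fn,p['pixels'])
    for k in names:
        for b in boxes_of(p,k)[:2]: print(n,k,np.round(b['position']),round(b['confidence'],2),np.round(onz(p,b['position'],Z[k],s)))
    return s,p
E
python3 - <<'E'
from h import *
print(sense())
for n in ('scene','side'):
    s,p=look(n,Z,n+'1.png'); print(p['position'],p['fov_y'])
E
```

```text
{'time_s': 0.0, 'joints': array([-2.23406363e-01,  3.13437662e-01,  1.49847389e+00,  1.28080383e-05,
        1.33097328e+00, -2.23433219e-01]), 'dq': array([-0.00079821,  0.00042109,  0.00120015, -0.0005606 , -0.00040445,
       -0.00045332]), 'tau': array([-5.78409599e-04, -4.12261176e+01, -2.59742296e+01, -3.58453699e-04,
        4.11797926e-03, -1.23038126e-05]), 'eef_pos': array([5.24757473e+02, 4.26359139e-02, 2.47727515e+02]), 'ee_rot': array([-5.50035790e-04,  7.07098217e-01,  7.07115050e-01, -3.39012275e-04]), 'force': array([-0.00251764,  0.26447701, -0.03756883]), 'wrist_torque': array([-0.01967363,  0.03643072, -0.01472549]), 'grip_force': 0.0, 'grip_width': 0.9975237477596434}
scene tray [237. 226.] 0.66 [521. 181.  46.]
scene tray_far [237. 226.] 0.81 [523. 181.  46.]
scene tin [345. 302.] 0.76 [ 458. -139.   30.]
scene tin [328. 223.] 0.53 [652.   6.  30.]
scene ochre_jar [384. 334.] 0.97 [ 430. -243.   24.]
scene ochre_jar [233. 224.] 0.57 [541. 208.  24.]
scene tape [171. 270.] 0.92 [358. 255.  10.]
scene sanding_block [330. 219.] 0.94 [670.  10.  24.]
scene rack [236. 248.] 0.82 [474. 154.  30.]
[-244.01390001 -444.51467558 1017.76568493] 44.77598223281085
side tray [284. 226.] 0.77 [509. 185.  46.]
side tray_tab [286. 224.] 0.6 [495. 150.  73.]
side tray_far [287. 222.] 0.7 [524. 196.  46.]
side tin [348. 304.] 0.61 [ 464. -147.   30.]
side ochre_jar [361. 340.] 0.85 [ 424. -245.   24.]
side tape [222. 238.] 0.6 [377. 277.  10.]
side sanding_block [386. 254.] 0.75 [656. -36.  24.]
side rack [290. 242.] 0.98 [494. 135.  30.]
[-128.09527599 -953.3620258   818.41073918] 43.34768842144996
```

View pics/scene1.png

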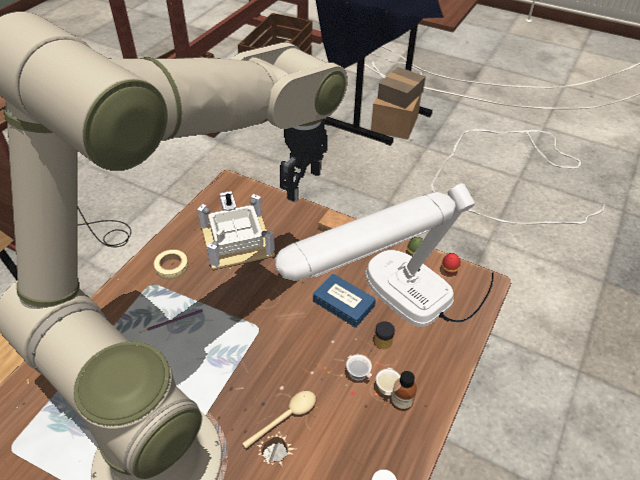

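View pics/side1.png

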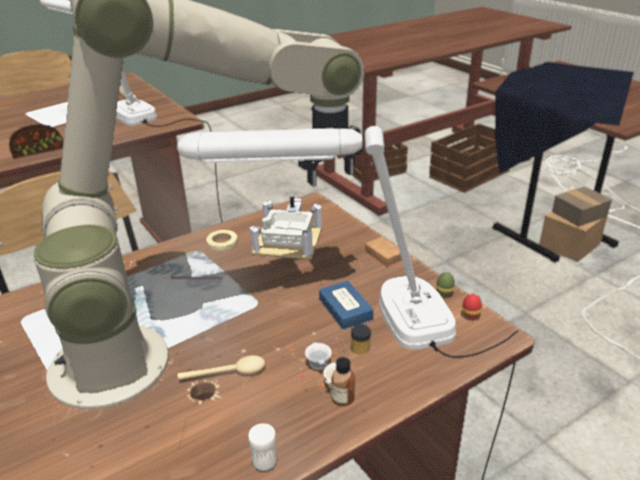

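The scene view shows the rack at about (236,235) with the keeper knob at (228,200), the tape at (171,263) and the tin at (345,300). A desk lamp overhangs the space between the rack and the tin: its head end is at scene (285,262) / side (190,145), and its elbow at scene (450,195) / side (375,140).

```bash
python3 - <<'E'
from h import *
a=capture('scene');b=capture('side')
def tri(u,v):
    fa,A,o=cam(a);fb,B,q=cam(b)
    d=A@[(u[0]-a['cx'])/fa,(u[1]-a['cy'])/fa,1];e=B@[(v[0]-b['cx'])/fb,(v[1]-b['cy'])/fb,1]
    t=np.linalg.lstsq(np.c_[d,-e],q-o,rcond=None)[0]
    x,y=o+d*t[0],q+e*t[1];return np.round((x+y)/2),round(np.linalg.norm(x-y))
print('lamp head',tri((283,263),(190,145)),'lamp mid',tri((440,210),(358,142)),'elbow',tri((458,196),(375,138)))
print('lampbase',onz(a,(410,285),20),onz(b,(418,310),20))
print('knob',tri((228,200),(293,203)))
for n,p in (('sc',a),('sd',b)):
    x,y=(180,180) if n=='sc' else (235,180)
    cv2.imwrite(f'pics/{n}c.png',cv2.resize(p['pixels'][y:y+110,x:x+110],None,fx=5,fy=5,interpolation=cv2.INTER_CUBIC))
E
python3 - <<'E'
import cv2,numpy as np
cv2.imwrite('pics/both.png',cv2.resize(np.hstack([cv2.imread('pics/scc.png'),cv2.imread('pics/sdc.png')]),(800,400)))
E
```

```text
lamp head (array([ 156., -183.,  479.]), 2) lamp mid (array([ 350., -317.,  477.]), 10) elbow (array([ 374., -331.,  486.]), 2)
lampbase [ 578.2469022  -238.43497317   20.        ] [ 580.17246373 -236.15667178   20.        ]
knob (array([566., 235.,  70.]), 1)
```

View pics/both.png

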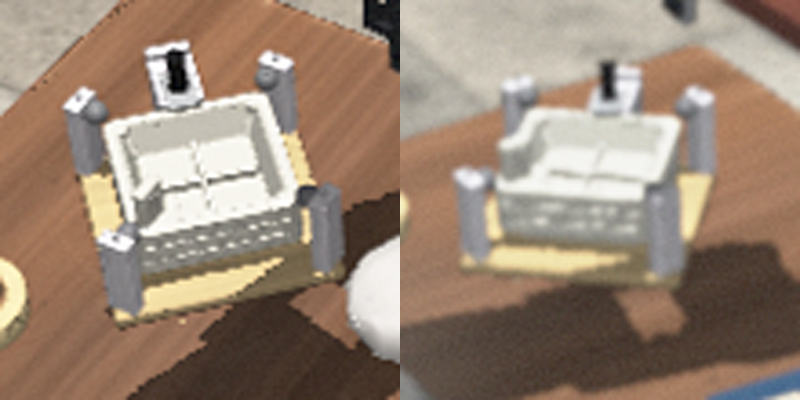

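The crops show the four post tops at scene crop (115,240), (325,192), (275,62) and (80,98). The tab is at the near-left corner, and the knob is behind the far edge.

```bash
python3 - <<'E'
from h import *
a=capture('scene');k=110/400
P=[onz(a,(180+u*k,180+v*k),74)[:2] for u,v in ((115,240),(325,192),(275,62),(80,98))]
P=np.array(P);c=P.mean(0);print(P.round(),c.round(), [np.degrees(np.arctan2(*(q-c)[::-1])).round(1) for q in P],np.linalg.norm(P-c,axis=1).round())
s=sense();w=capture('wrist');print(w['tool_from_camera'],w['fov_y'])
for h in ((0,-1,0),(0,0,1)): pass
print(rot(s['ee_rot']).round(2))
for X in ([500,170,60],[566,235,79]): print(proj(w,X,s))
E
```

```text
[[419. 176.]
 [518.  87.]
 [603. 180.]
 [511. 271.]] [513. 178.] [np.float64(-178.5), np.float64(-87.1), np.float64(0.9), np.float64(91.1)] [93. 92. 90. 93.]
[[ 5.43825283e-04 -9.44138542e-01 -3.29548355e-01  8.42477003e+01]
 [ 9.99999840e-01  5.63863559e-04  3.47744963e-05 -3.66817331e-01]
 [ 1.52988366e-04 -3.29548321e-01  9.44138698e-01 -1.25517363e+02]
 [ 0.00000000e+00  0.00000000e+00  0.00000000e+00  1.00000000e+00]] 66.10433356066903
[[-0.  1. -0.]
 [ 1.  0. -0.]
 [-0. -0. -1.]]
[289.15999566 -15.87276304]
[ 389.87210265 -148.38706749]
```

{"fn": "drive_tool", "kwargs": {"commands": "0.06 0.33 -0.05 0 0 -0.143 45;0.06 0.33 -0.05 0 0 -0.143 45;0.06 0.33 -0.05 0 0 -0.143 45;0.06 0.33 -0.05 0 0 -0.143 45;0.06 0.33 -0.05 0 0 -0.143 45;0.06 0.33 -0.05 0 0 -0.143 45;0.04 0.33 -0.05 0 0 -0.142 45;0 0 0 0 0 0 45;0 0 0 0 0 0 45;0 0 0 0 0 0 45", "force": 30}}

```text
time_s: 2.13
eef_pos: [565.0, 230.5, 213.3]
ee_rot: [0.0, 0.924, 0.383, -0.0]
force: [-0.3, -0.8, -0.1]
grip_width: 0.45
grip_force: 0.0
```

```bash
python3 - <<'E'
from h import *
s,p=look('wrist',['keeper_knob','tray','tray_tab','rack','near_bead'],'w1.png')
print(s['eef_pos'],rot(s['ee_rot']).round(2),s['grip_width'])
try: print(tips_ahead(0.2),tips_ahead(0.45),tips_ahead(0.0))
except Exception as e: print(e,tips_ahead)
E
```

```text
wrist keeper_knob [316. 229.] 0.96 [562. 234.  79.]
wrist tray [324. 288.] 0.71 [520. 184.  46.]
wrist tray_tab [323. 286.] 0.94 [531. 196.  73.]
wrist rack [317. 220.] 0.97 [556. 229.  30.]
[565.01368197 230.50177294 213.28115796] [[ 0.71  0.71 -0.  ]
 [ 0.71 -0.71 -0.  ]
 [-0.    0.   -1.  ]] 0.45029053759281473
'float' object is not callable 17.0
```

View pics/w1.png

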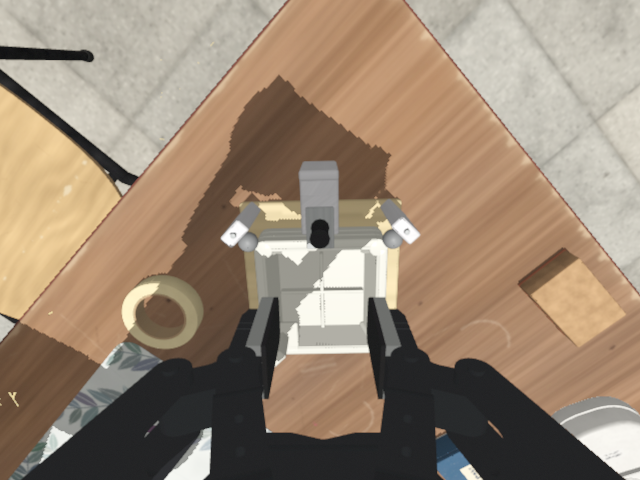

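The knob top is at (320,226), the two far posts' tops are near (234,234) and (404,232), and the stop block is at (318,185) further out. Everything looks symmetric about the slide axis.

```bash
python3 - <<'E'
from h import *
s=sense();w=capture('wrist')
for n,px,z in (('knobtop',(320,226),91),('knobmid',(320,232),79),('postY',(235,232),74),('postX',(404,230),74)): print(n,onz(w,px,z,s).round(1))
E
```

```text
knobtop [568.6 236.   91. ]
knobmid [562.6 230.2  79. ]
postY [515.9 274.5  74. ]
postX [607.4 185.2  74. ]
```

{"fn": "drive_tool", "kwargs": {"commands": "0.015 0.035 -0.3 0 0 0 45;0 0 -0.3 0 0 0 45;0 0 -0.3 0 0 0 45;0 0 -0.2 0 0 0 45;0 0 -0.1 0 0 0 45;0 0 -0.1 0 0 0 45;0 0 0 0 0 0 45;0 0 0 0 0 0 45;0 0 0 0 0 0 0;0 0 0 0 0 0 0;0 0 0 0 0 0 0;0 0 0 0 0 0 0;0 0 0 0 0 0 0", "force": 30}}

```text
time_s: 3.57
eef_pos: [566.3, 235.4, 84.7]
ee_rot: [-0.001, 0.924, 0.383, 0.001]
force: [-3.8, 3.7, 5.1]
grip_width: 0.145
grip_force: 29.4
```

```bash
python3 - <<'E'
from h import *
s,p=look('wrist',['keeper_knob'],'w2.png'); print(s['eef_pos'],s['force'],s['grip_width']*85,s['grip_force'])
E
```

```text
wrist keeper_knob [320. 330.] 0.93 [564. 235.  79.]
[566.2676455  235.43249633  84.6912025 ] [-3.82550582  3.66125714  5.14793443] 12.355121010997669 29.39139347523451
```

View pics/w2.png

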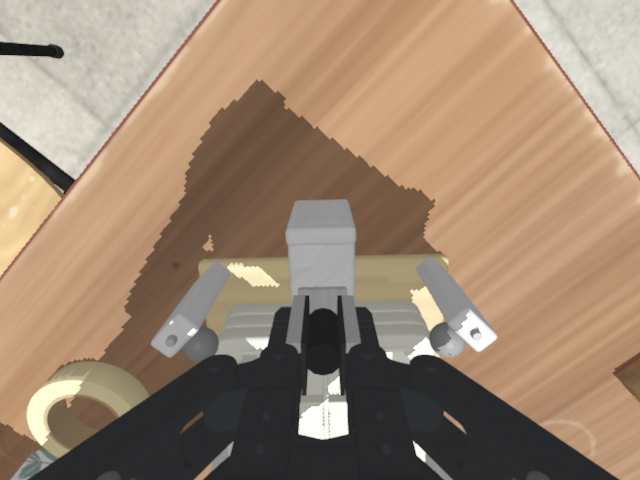

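The knob sits between the pads at (322,340), gripped at 12–13 mm. Next I slide it outward.

{"fn": "drive_tool", "kwargs": {"commands": "0.025 0.025 0 0 0 0 0;0.025 0.025 0 0 0 0 0;0.025 0.025 0 0 0 0 0;0.025 0.025 0 0 0 0 0;0.025 0.025 0 0 0 0 0;0 0 0 0 0 0 0"}}

```text
time_s: 4.17
eef_pos: [578.9, 248.5, 84.7]
ee_rot: [-0.001, 0.924, 0.383, 0.001]
force: [-4.8, 6.0, 5.0]
grip_width: 0.142
grip_force: 29.4
```

{"fn": "drive_tool", "kwargs": {"commands": "0.014 0.014 0 0 0 0 0;0.014 0.014 0 0 0 0 0;0 0 0 0 0 0 0"}}

```text
time_s: 4.42
eef_pos: [580.2, 249.9, 84.5]
ee_rot: [-0.0, 0.924, 0.383, -0.002]
force: [-12.6, -2.4, 11.3]
grip_width: 0.141
grip_force: 30.0
```

The outward reaction rose to about 11 N after 20 mm of travel, so the keeper has met its stop. Next I release it, rise and move over the tab.

{"fn": "drive_tool", "kwargs": {"commands": "0 0 0 0 0 0 45;0 0 0 0 0 0 45;0 0 0 0 0 0 45;0 0 0 0 0 0 45;0 0 0.2 0 0 0 45;0 0 0.35 0 0 0 45;0 0 0.35 0 0 0 45;-0.18 -0.10 0 0 0 -0.143 45;-0.18 -0.10 0 0 0 -0.143 45;-0.18 -0.10 0 0 0 -0.143 45;-0.18 -0.10 0 0 0 -0.143 45;-0.18 -0.10 0 0 0 -0.143 45;-0.18 -0.10 0 0 0 -0.143 45;-0.17 -0.10 0 0 0 -0.142 45;0 0 0 0 0 0 45;0 0 0 0 0 0 45;0 0 0 0 0 0 45"}}

```text
time_s: 5.83
eef_pos: [457.5, 179.9, 173.6]
ee_rot: [-0.0, 1.0, 0.001, 0.001]
force: [0.4, 0.1, 0.8]
grip_width: 0.45
grip_force: 0.0
```

```bash
python3 - <<'E'
from h import *
s,p=look('wrist',['tray_tab','near_bead','tray','tray_far','keeper_knob'],'w3.png'); print(s['eef_pos'],s['force'],rot(s['ee_rot']).round(3))
look('side',['keeper_knob','tray_tab','tin']);look('scene',['keeper_knob','tray_tab','tin'])
E
```

```text
wrist tray_tab [318. 145.] 0.59 [522. 182.  73.]
wrist near_bead [320. 272.] 0.83 [435. 181.  65.]
wrist tray [320. 147.] 0.87 [518. 181.  46.]
wrist tray_far [320. 148.] 0.57 [518. 181.  46.]
wrist tray_far [211. 290.] 0.2 [412. 265.  46.]
wrist keeper_knob [209.  48.] 0.91 [573. 240.  79.]
[457.49970907 179.9290412  173.59929608] [0.43254237 0.09675556 0.75231734] [[ 1.     0.002  0.001]
 [ 0.002 -1.     0.   ]
 [ 0.001 -0.    -1.   ]]
side keeper_knob [293. 200.] 0.5 [566. 236.  79.]
side tray_tab [286. 225.] 0.6 [491. 144.  73.]
side tray_tab [359. 341.] 0.52 [ 386. -290.   73.]
side tin [344. 306.] 0.73 [ 455. -145.   30.]
scene tray_tab [235. 225.] 0.59 [499. 169.  73.]
scene tin [343. 300.] 0.74 [ 460. -133.   30.]
```

View pics/w3.png

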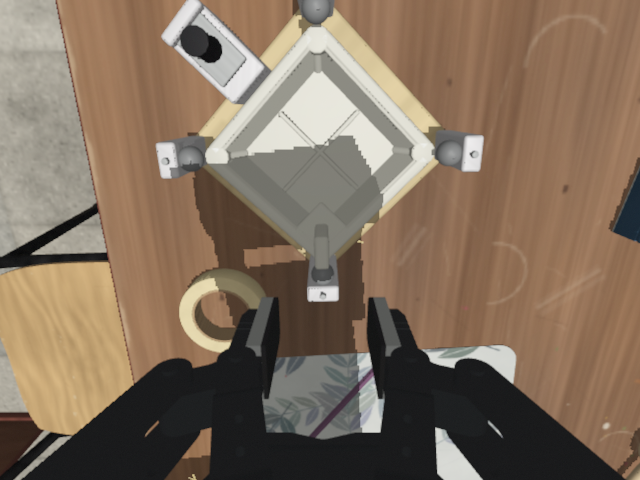

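The keeper is now fully out, with the knob at (200,42) and its plate clear of the rim. The tab is at (321,245), behind the near bead at (322,272), and the side posts' tops are at (167,160) and (474,154).

```bash
python3 - <<'E'
from h import *
s=sense();w=capture('wrist')
for n,px,z in (('knobtop',(192,37),91),('postY',(167,160),74),('post-Y',(474,154),74),('bead',(322,272),65),('beadY',(190,157),65),('bead-Y',(450,152),65),('rimfar',(317,28),58),('rimY',(208,155),58),('rim-Y',(430,150),58),('tabtop near',(322,262),87)): print(n,onz(w,px,z,s).round(1))
E
```

```text
knobtop [575.6 244.6  91. ]
postY [512.6 272.6  74. ]
post-Y [516.2  88.6  74. ]
bead [434.9 179.5  65. ]
beadY [513.3 261.8  65. ]
bead-Y [516.4 100.   65. ]
rimfar [585.7 182.4  58. ]
rimY [513.7 252.6  58. ]
rim-Y [516.9 110.5  58. ]
tabtop near [451.7 179.5  87. ]
```

{"fn": "drive_tool", "kwargs": {"commands": "0 0 -0.3 0 0 0.024 45;0 0 -0.3 0 0 0 45;0 0 -0.2 0 0 0 45;0 0 -0.1 0 0 0 45;0 0 -0.06 0 0 0 45;0 0 0 0 0 0 45;0 0 0 0 0 0 45;0 0 0 0 0 0 0;0 0 0 0 0 0 0;0 0 0 0 0 0 0;0 0 0 0 0 0 0;0 0 0 0 0 0 0;0 0 0 0 0 0 0", "force": 80}}

```text
time_s: 7.67
eef_pos: [457.4, 180.2, 78.4]
ee_rot: [-0.0, 1.0, 0.01, 0.001]
force: [-0.3, 2.6, 7.5]
grip_width: 0.086
grip_force: 79.1
```

```bash
python3 - <<'E'
from h import *
s=sense();print(s['eef_pos'],s['force'],s['grip_width']*85,s['grip_force'],s['wrist_torque'])
c=np.array([514.5,181.]);y=np.radians(1.1);F=np.r_[c+74*np.array([np.cos(y),np.sin(y)]),46]
ax=np.array([-np.sin(y),np.cos(y),0]);p=np.array(s['eef_pos']);q=p
for d in range(2,17,2):
    n=F+R.from_rotvec(ax*np.radians(d)).apply(p-F);print(d,((n-q)/100).round(3));q=n
print(ax*2/45)
E
```

```text
[457.40770469 180.18420922  78.35665594] [-0.34086769  2.64903357  7.5438266 ] 7.337796232917931 79.09064412117004 [0.39297301 0.21090212 0.17382673]
2 [0.012 0.    0.046]
4 [0.014 0.    0.045]
6 [0.015 0.    0.045]
8 [0.017 0.    0.044]
10 [0.018 0.    0.043]
12 [0.02  0.    0.043]
14 [0.021 0.    0.042]
16 [0.023 0.    0.041]
[-0.00085322  0.04443625  0.        ]
```

{"fn": "drive_tool", "kwargs": {"commands": "0.012 0 0.046 0 0.0444 0 0;0.014 0 0.045 0 0.0444 0 0;0.015 0 0.045 0 0.0444 0 0;0.017 0 0.044 0 0.0444 0 0;0.018 0 0.043 0 0.0444 0 0;0.020 0 0.043 0 0.0444 0 0;0.021 0 0.042 0 0.0444 0 0;0 0 0 0 0 0 0;0 0 0 0 0 0 0;0 0 0 0 0 0 0"}}

```text
time_s: 8.5
eef_pos: [470.2, 180.0, 108.3]
ee_rot: [-0.002, 0.993, 0.009, -0.119]
force: [8.3, 2.2, -3.5]
grip_width: 0.086
grip_force: 79.2
```

```bash
python3 - <<'E'
from h import *
s=sense();print(s['eef_pos'],s['force'],s['grip_width']*85,s['grip_force'],s['wrist_torque'])
p=capture('wrist');a=capture('side')
c=cv2.resize(a['pixels'][170:280,225:345],(560,513),interpolation=cv2.INTER_CUBIC)
w=cv2.resize(p['pixels'],(600,450))
cv2.imwrite('pics/peel.png',cv2.resize(np.hstack([cv2.resize(w,(684,513)),c]),(800,330)))
E
```

```text
[470.20110889 180.0030959  108.31042167] [ 8.27903061  2.17256208 -3.52003395] 7.3024159954298575 79.15413022041321 [ 0.60891161 -1.59339776  0.25824611]
```

View pics/peel.png

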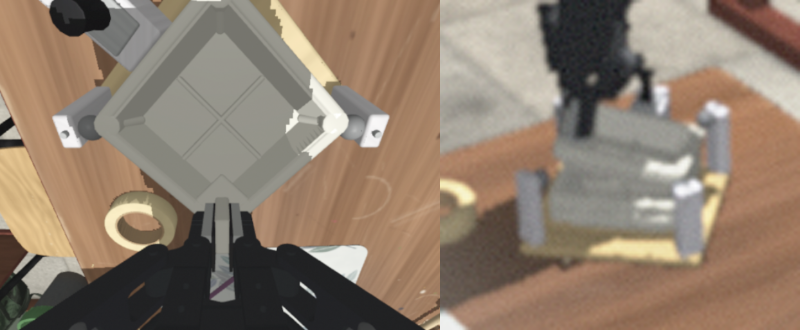

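The left view shows the tray tilted up at the tab, with the side rims past their beads. The right view shows the tabbed corner clearly raised while the far corner rests on the stack. Next I lift it free and level it.

{"fn": "drive_tool", "kwargs": {"commands": "0 0 0.05 0 0 0 0;0 0 0.05 0 0 0 0;0 0 0.08 0 0 0 0;0 0 0.1 0 0 0 0;0 0 0.15 0 0 0 0;0 0 0.2 0 0 0 0;0 0 0.25 0 0 0 0;0 0 0.15 0 -0.0444 0 0;0 0 0 0 -0.0444 0 0;0 0 0 0 -0.0444 0 0;0 0 0 0 -0.0444 0 0;0 0 0 0 -0.0444 0 0;0 0 0 0 -0.0444 0 0;0 0 0 0 -0.0444 0 0;0 0 0 0 0 0 0;0 0 0 0 0 0 0"}}

```text
time_s: 9.93
eef_pos: [468.6, 179.7, 212.1]
ee_rot: [-0.0, 1.0, 0.009, 0.001]
force: [-0.3, -0.5, -0.8]
grip_width: 0.088
grip_force: 79.4
```

```bash
python3 - <<'E'
from h import *
s,w=look('wrist',['tray','tray_far','keeper_knob','tin']);print(s['eef_pos'],s['ee_rot'],s['force'],s['grip_width']*85,s['joints'])
a=look('scene',['tin'],'s4.png')[1]
cv2.imwrite('pics/lift.png',cv2.resize(np.hstack([w['pixels'],cv2.resize(a['pixels'][150:390,150:470],(640,480))]),(800,300)))
E
```

```text
wrist tray [324. 165.] 0.7 [512. 178.  46.]
wrist tray_far [321. 164.] 0.74 [513. 181.  46.]
wrist keeper_knob [217.  62.] 0.57 [580. 248.  79.]
wrist tin [617. 209.] 0.89 [478. -74.  30.]
[468.60648312 179.73520618 212.05928008] [-1.72983448e-05  9.99955529e-01  9.41438709e-03  5.56801402e-04] [-0.32218435 -0.5219278  -0.78702803] 7.453266306768677 [ 1.32449454e-01  2.93668141e-01  1.62189485e+00 -1.08773123e-04
  1.22492024e+00  1.68445354e+00]
scene tin [344. 301.] 0.73 [ 460. -135.   30.]
```

View pics/lift.png

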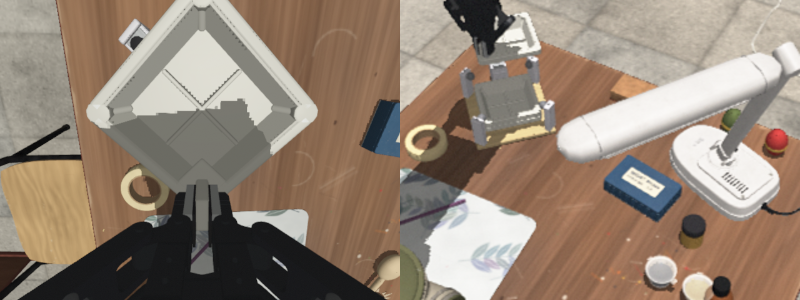

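The tray is free and level, the tin is undisturbed, and the lower stack is intact. I'll move part way and measure the tin.

{"fn": "drive_tool", "kwargs": {"commands": "0 -0.1 0 0 0 0 0;0 -0.2 0 0 0 0 0;0 -0.25 0 0 0 0 0;0 -0.25 0 0 0 0 0;0 -0.2 0 0 0 0 0;0 -0.15 0 0 0 0 0;0 -0.05 0 0 0 0 0;0 0 0 0 0 0 0;0 0 0 0 0 0 0;0 0 0 0 0 0 0"}}

```text
time_s: 11.12
eef_pos: [468.4, 60.4, 211.1]
ee_rot: [-0.0, 1.0, 0.01, -0.0]
force: [-0.6, 0.8, 0.1]
grip_width: 0.087
grip_force: 79.4
```

```bash
python3 - <<'E'
from h import *
from scipy.optimize import minimize
s=sense();print(s['eef_pos'],s['ee_rot'])
V=[]
for n in ('scene','side','wrist'):
    p=capture(n);b=boxes_of(p,'tin');print(n,b[:1])
    h=cv2.cvtColor(p['pixels'],cv2.COLOR_BGR2HSV)
    m=cv2.inRange(h,(98,90,25),(118,255,255))
    g=proj(p,[459,-140,20],s);k=np.zeros_like(m);cv2.circle(k,tuple(int(v) for v in g),95 if n=='wrist' else 45,255,-1);m&=k
    m=cv2.morphologyEx(m,cv2.MORPH_OPEN,np.ones((3,3)))
    hull=cv2.convexHull(cv2.findNonZero(m));M=np.zeros_like(m);cv2.fillConvexPoly(M,hull,255);V.append((n,p,M));print(n,g,cv2.boundingRect(hull))
    cv2.imwrite(f'pics/t_{n}.png',p['pixels'])
def iou(v,q):
    x,y,t=q;c,d=np.cos(t),np.sin(t)
    pts=np.array([proj(v[1],[x+c*a-d*b,y+d*a+c*b,z],s) for a in(-45.5,45.5) for b in(-63,63) for z in(0,30)])
    K=np.zeros((1920,2560),np.uint8);cv2.fillConvexPoly(K,cv2.convexHull((pts*4).astype(np.int32)),255)
    M=cv2.resize(v[2],(2560,1920),interpolation=cv2.INTER_NEAREST)
    return np.count_nonzero(K&M)/np.count_nonzero(K|M)
for S in ([0],[1],[2],[0,1],[0,1,2]):
    r=min((minimize(lambda q:-sum(iou(V[i],(q[0],q[1],q[2]/50)) for i in S),[459,-140,t*50],method='Nelder-Mead',options=dict(initial_simplex=[[459,-140,t*50],[469,-140,t*50],[459,-130,t*50],[459,-140,t*50+8]],maxiter=70)) for t in(-.3,.2)),key=lambda r:r.fun)
    print(S,r.x[:2].round(1),(r.x[2]/50).round(3),(-r.fun/len(S)).round(3))
E
```

```text
[468.43813629  60.40652845 211.08814269] [-8.86394033e-05  9.99952002e-01  9.79716574e-03 -2.97132929e-05]
scene [{'position': [343.1, 300.2], 'confidence': 0.93}]
scene [345.6394715  304.92274873] (314, 275, 61, 51)
side [{'position': [347.8, 303.7], 'confidence': 0.82}]
side [344.02549199 307.40844176] (321, 282, 51, 46)
wrist [{'position': [543.4, 212.9], 'confidence': 0.75}]
wrist [544.70078556 224.92732047] (458, 163, 162, 98)
[0] [ 480.3 -126.7] -0.16 0.731
[1] [ 475.3 -120.8] -0.452 0.704
[2] [ 462.5 -141. ] -0.216 0.669
[0, 1] [ 474.7 -125.1] -0.414 0.712
[0, 1, 2] [ 471.8 -127.3] -0.366 0.688
```

```bash
python3 - <<'E'
import cv2,numpy as np
w=cv2.imread('pics/t_wrist.png')[120:300,420:640];a=cv2.imread('pics/t_scene.png')[265:335,305:385];b=cv2.imread('pics/t_side.png')[270:340,310:390]
r=lambda i,s:cv2.resize(i,s,interpolation=cv2.INTER_CUBIC)
top=np.hstack([r(a,(320,280)),r(b,(320,280))])
out=np.full((580,800,3),0,np.uint8);out[:280,:640]=top;out[290:560,:330]=r(w,(330,270))
cv2.imwrite('pics/tin.png',out)
E
```

```text
(no output)
```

View pics/tin.png

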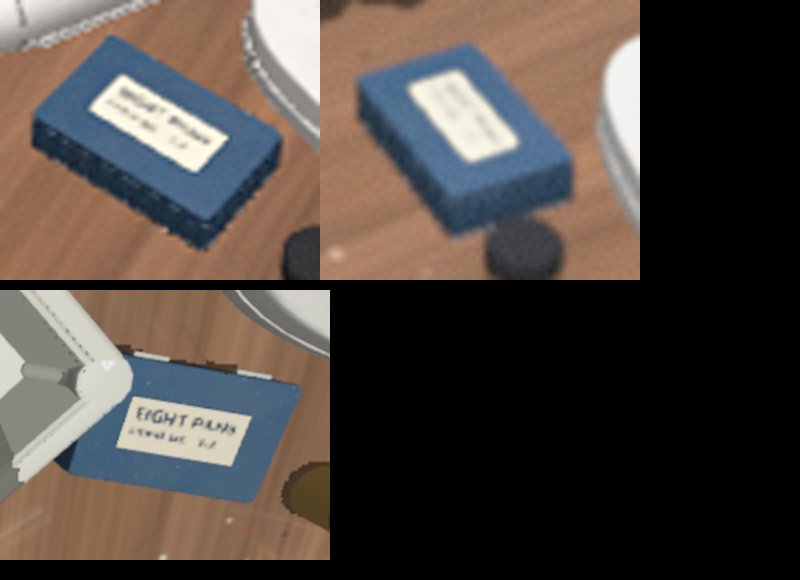

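The lid corners are readable in all three views: four in each of scene and side, and three in the wrist view.

```bash
python3 - <<'E'
from h import *
s=sense()
C={'scene':[(305+u/4,265+v/4) for u,v in((112,37),(281,143),(206,219),(33,117))],'side':[(310+(u-320)/4,270+v/4) for u,v in((475,43),(573,155),(447,198),(360,78))],'wrist':[(420+u/1.5,120+(v-290)/1.5) for u,v in((300,385),(255,502),(75,473))]}
for n,c in C.items():
    p=capture(n);X=np.array([onz(p,q,30,s)[:2] for q in c])
    m=X.mean(0) if len(X)==4 else (X[0]+X[2])/2
    print(n,X.round().tolist(),'centre',m.round(1),[np.linalg.norm(X[i]-X[i-1]).round() for i in range(len(X))])
    if n=='wrist':
        P=[onz(p,q,211-20.4,s).round(1) for q in ((155,179),(493,179),(328,8))];print('tray rim',P)
E
```

```text
scene [[514.0, -80.0], [493.0, -193.0], [429.0, -180.0], [443.0, -69.0]] centre [ 469.7 -130.6] [np.float64(72.0), np.float64(115.0), np.float64(66.0), np.float64(112.0)]
side [[515.0, -80.0], [499.0, -189.0], [425.0, -179.0], [445.0, -70.0]] centre [ 471.  -129.4] [np.float64(71.0), np.float64(110.0), np.float64(74.0), np.float64(111.0)]
wrist [[500.0, -189.0], [429.0, -182.0], [445.0, -71.0]] centre [ 472.2 -130.2] [np.float64(130.0), np.float64(71.0), np.float64(112.0)]
tray rim [array([525.6, 127.1, 190.6]), array([528.3,  -7.1, 190.6]), array([586. ,  59.9, 190.6])]
```

All views agree on a lid centre of about (471,-130). The tray's rim in the wrist view hints at some tilt in the grip, so I'll check that closely.

```bash
python3 - <<'E'
from h import *
s=sense();w=cv2.imread('pics/t_wrist.png');p=capture('side');a=capture('scene')
r=lambda i,s:cv2.resize(i,s,interpolation=cv2.INTER_CUBIC)
out=np.zeros((600,800,3),np.uint8);out[:375]=r(w[:300],(800,375))
for i,q in enumerate((p,a)):
    g=proj(q,[520,60,195],s).astype(int);print(g-[45,25]);x,y=g-[45,25];out[378:598,i*400:i*400+396]=r(q['pixels'][y:y+50,x:x+90],(396,220))
cv2.imwrite('pics/tilt.png',out)
E
```

```text
[269 165]
[233 171]
```

View pics/tilt.png

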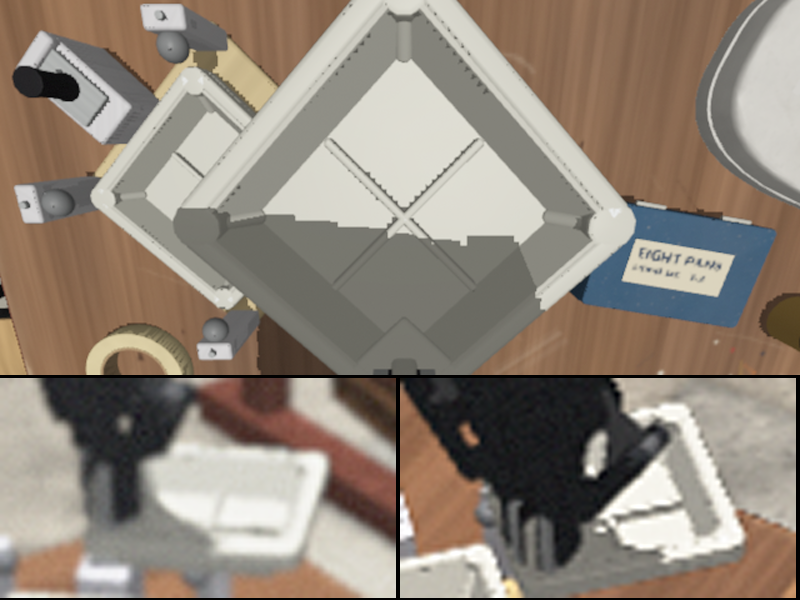

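```bash
python3 - <<'E'
from h import *
s=sense();p=capture('wrist');T=np.array(s['eef_pos'])
# tray origin rel TCP when seated: (57.1,~0,34-78.4); pivot = grasp point (0,0,+2)
yw=np.radians(1.1);ax=np.array([-np.sin(yw),np.cos(yw),0])
print('obs: L 140,172  R 508,174.4  floor 322.4,173.6  far rim top centre(inner) ~323,5')
for d in (-4,-2,0,2,4,6,8):
    Q=R.from_rotvec(ax*np.radians(d))*R.from_rotvec([0,0,yw])
    o=np.array([57.1,0.8,-44.4]);b=R.from_rotvec([0,0,yw])
    g=lambda q:proj(p,T+[0,0,2]+R.from_rotvec(ax*np.radians(d)).apply(o-[0,0,2]+b.apply(q)),s).round(1)
    print(d,g([0,74,20]),g([0,-74,20]),g([0,0,2]),g([68,0,24]))
E
```

```text
obs: L 140,172  R 508,174.4  floor 322.4,173.6  far rim top centre(inner) ~323,5
-4 [134.9 178.1] [508.2 178.1] [321.7 168.1] [321.4 -31.8]
-2 [137.7 179.2] [505.5 179.3] [321.8 170.7] [321.4 -24.9]
0 [140.4 180.5] [502.8 180.5] [321.8 173.3] [321.5 -18. ]
2 [143.  181.9] [500.3 182. ] [321.8 176.1] [321.5 -11. ]
4 [145.5 183.5] [497.8 183.5] [321.8 178.9] [321.6  -4.1]
6 [147.9 185.2] [495.4 185.2] [321.8 181.8] [321.6   2.9]
8 [150.3 187. ] [493.1 187.1] [321.8 184.8] [321.6   9.8]
```

Projecting the tray for different tilts, both the floor-cross row and the rim width match a tilt of 0±2°, so the tray is level in the grip. Now the carry to the tin.

{"fn": "drive_tool", "kwargs": {"commands": "-0.03 -0.08 0 0 0 0 0;-0.04 -0.14 0 0 0 0 0;-0.05 -0.18 -0.03 0 0 0 0;-0.05 -0.20 -0.03 0 0 0 0;-0.05 -0.20 -0.04 0 0 0 0;-0.05 -0.20 -0.04 0 0 0 0;-0.05 -0.20 -0.05 0 0 0 0;-0.05 -0.20 -0.05 0 0 0 0;-0.05 -0.18 -0.05 0 0 0 0;-0.05 -0.15 -0.04 0 0 0 0;-0.05 -0.12 -0.03 0 0 0 0;-0.03 -0.06 -0.01 0 0 0 0;0 0 0 0 0 0 0;0 0 0 0 0 0 0;0 0 0 0 0 0 0;0 0 0 0 0 0 0"}}

```text
time_s: 13.05
eef_pos: [413.7, -130.7, 174.3]
ee_rot: [0.0, 1.0, 0.01, 0.0]
force: [0.2, 0.2, -1.6]
grip_width: 0.085
grip_force: 79.4
```

```bash
python3 - <<'E'
from h import *
s=sense();print(s['eef_pos'],s['ee_rot'],s['force'],s['grip_width'],s['grip_force'])
for n in('scene','side'):
    p=capture(n)
    for k in('tray','tin','ochre_jar'): print(n,k,[(np.round(b['position']),round(b['confidence'],2)) for b in boxes_of(p,k)[:2]])
    print('expected tray rim centre px',proj(p,[471,-130,145],s).round())
E
```

```text
[ 413.72298856 -130.71216973  174.28378921] [6.50186612e-05 9.99951265e-01 9.87080144e-03 1.74814437e-04] [ 0.23307854  0.2249142  -1.64618578] 0.08529069496576949 79.35227394104004
scene tray [(array([361., 275.]), 0.79)]
scene tin [(array([346., 300.]), 0.87)]
scene ochre_jar [(array([381., 336.]), 0.75)]
expected tray rim centre px [347. 261.]
side tray [(array([351., 257.]), 0.74)]
side tin [(array([346., 303.]), 0.89), (array([386., 254.]), 0.41)]
side ochre_jar [(array([359., 339.]), 0.78)]
expected tray rim centre px [346. 254.]
```

```bash
python3 -c "
from rig import *
print(finish_job())"
```

```text
the job is handed in; nothing more can be done
None
```

The job is handed in after 13 s: the keeper met its stop, the tray was peeled up by its tab and lifted free, and it is held within about 2° of level, centred over the tin with its underside about 10 cm above the lid, by my measurements.

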